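# Press the infrared thermometer home in its foam case

## Task

Put the yellow and black infrared kitchen thermometer away in its open case: lay it in the die-cut foam pocket the one way round that it fits, then press both its nose and its handle down past the springy foam lips until it lies flat on the pocket floor. Leave it lying there and do not disturb the mug, the lemon or the spice jar.

Things in the scene. Friction and masses are not known exactly. Their poses are not given: they have to be found in the camera images.
- thermometer (a point): Barrel centre, half-way up (18 mm), of an L-shaped infrared thermometer lying on its side, 0.22 kg, 36 mm thick. Yellow barrel: x -65 to +65 mm (+x: black nose), y -23 to +23. Black handle from the barrel's -y side near the rear: x -62 to -28, y -23 to -98. z is up. Grasp from above across the barrel's 46 mm at x = 0; centre of mass about x -5, y -10 mm.
- thermo_nose (a point): Point on the thermometer's underside near its nose, at (+50, 0) mm from the barrel centre; same axes as the thermometer. The top face is 36 mm above it.
- thermo_handle (a point): Point on the thermometer's underside near the end of the handle, at (-45, -75) mm from the barrel centre; same axes. The top face is 36 mm above it.
- case: Low open grey case with dark foam, fixed, 200 (x) x 184 (y) x 35 mm high; origin at the centre of its underside. Foam top 34 mm up. The L-shaped pocket has the thermometer's outline with 2 mm to spare all round, widening to 6 mm over its top 9 mm; orange floor 24 mm below the foam top. A spare battery, fixed at x 22 to 68, y -50 mm, stands 4 mm above the foam.
- pocket_centre (a point): Point on the pocket's floor, 10 mm above the worktop, under where the barrel centre belongs, 36 mm to +y of the case's centre. Its axes show how the thermometer must lie (x to the nose, handle to -y). Pressed home, the thermometer's top is 46 mm above the worktop, 12 mm proud of the foam.
- pocket_nose (a point): Point on the pocket's floor where thermo_nose belongs. Two springy foam lips bulge into the pocket beside the barrel at x = +36 mm from pocket_centre. Pushing the nose end past them takes about 5 to 15 N. Laid in and let go, the thermometer stays up on the lips, perhaps a little tilted, underside about 8 to 15 mm above the floor (top 54 to 61 mm above the worktop).
- pocket_handle (a point): Point on the pocket's floor where thermo_handle belongs; two more such lips flank the handle here, and the handle end needs its own push of about 5 to 15 N. Past its lips an end goes down to the floor and stays there.
- mug: Green and white mug, 93 mm tall, upright on the worktop; bystander, leave alone. Origin at its underside.
- lemon: Lemon, about 71 x 53 x 51 mm, lying on the worktop; bystander, leave alone. Origin at its underside.
- spice_jar: Glass spice jar with a green lid, 46 mm across and 106 mm tall, upright; bystander, leave alone. Origin at its underside.

How it is judged:
By the outcome, as a careful person would: the job done as asked, in the order asked, and still so for the second after the job is handed in, with the robot touching nothing.
It also fails if it takes over 58 s, if anything falls off the work surface, if the arm or the gripper's body presses on something with over 40 N, if the wrist force passes 120 N, or if a joint passes its speed limit or range.

## Robot

A 6-joint arm with a two-finger parallel gripper is mounted at the origin on a cart in front of the work surface, level with it; the furniture and walls round the work are solid. World frame = base frame: x ahead of the robot, y to its left, z up, the work surface at z = 0. Lengths are in mm, angles in degrees, forces in N, time in s.
With the tool pointing down it reaches from about 375 to 925 mm from the base axis. Payload 5.7 kg.
Tool frame: the origin (TCP) lies at the very end of the fingers, on their centre line; the grasp point (between the pads) lies 19 mm behind it; x points along the fingers, y is the direction in which the jaws open and shut, and the axes are right-handed (so a half turn about x gives the same grasp; the last joint's range is limited). The gripper opens to 85 mm and grips with 20 to 120 N. Pads are 22 mm wide; open, the fingers measure 114 mm over their backs; the gripper's body (76 mm by 85 mm) begins 54 mm behind the grasp point. The pads swing forward as they close: fully open they stand 13 mm farther back than shut.
Start: joints at [-83.658, 20.558, 86.54, -0, 72.909, -6.595], TCP at [134.319, -584.741, 231.267] pointing down, gripper open.
Joint ranges: [-170.27, 170.27], [-57.76, 135], [12.27, 136.19], [-55.21, 235.2], [11.17, 155.16], [-170.74, 170.74]. Speed limits (degrees/s): [136.94, 136.94, 180, 180, 180, 180].

## Interface

Orientations are given as [roll, pitch, yaw] about the fixed x, y, z axes, in that order (R = Rz(yaw) Ry(pitch) Rx(roll)).
In Python, from rig import ctrl, optics, nets gives the robot as it stands.
- The arm moves only by the tool apply_moves, never from a script. Its argument "deltas" is one flat list of numbers, 4 for each row, row after row: the shift along the tool's x, y, z in mm, then the turn about the tool's x in rad. A call has 1 to 12 rows; each row shifts and turns the pose as measured when the row begins, along the tool's axes as they then stand; what a row does not reach is not made up. A row lasts 1/8 s, in which the tool goes at most 62.5 mm and 10.7 degrees, less where a joint would pass 70% of its speed; a pose out of reach is approached as far as the arm can. A call with a gripper value outside its range is refused whole. "hand" is the opening, from -1 (shut) to 1 (fully open), so that 0 is half open, set as the call begins (left out, the last holds). The fingers move at their own pace and stop on an object; the grip force is fixed at half the most. Time passes only in rows, so rows that do not move let the fingers close. It gives the time, the measured TCP pose, the force and the opening at its end, in the units of the state.
- ctrl.sense(): the state, without advancing time (a new reading comes with each control period).
- optics.grab_frame(name): name is "scene" or "side" or "wrist"; returns the picture (480x640x3 uint8, red, green, blue); there is no depth.
- optics.camera_params(name): a dict with "fx", "fy", "cx", "cy" (pixels), "extrinsics" (4x4, takes a point from world to camera coordinates). Camera axes: x right, y up, looking along -z (the intrinsics and any distortion apply to the point x, -y, -z); pixel columns grow to the right and rows downward; lengths in mm; the calibration is good to about 2 mm. A picture is of the moment at which its call begins: read the wrist's pose just before it. camera_params takes no time and is no camera call; for the wrist camera it gives the pose at the moment of the call.
- ctrl.job_done(): hands the job in, once; it reports no verdict.
Trained networks look in the newest picture that a camera, given by its name, has taken for a name from the list of things; names that differ only in an ending like _2 or _b are one class to them, and where a whole thing is asked for, a point or a joint stands for the part that bears it (a point fixed in the world has none). Each returns a list of dicts, best first, with "conf" (0 to 1); they miss things now and then, are a little off and sometimes report something else, mostly with a low value. They report only what shows in the picture. A call takes as long as a camera call.
- nets.spot_in(label, camera): "extent" ([centre column, centre row, width, height] in pixels, round what is visible of it).
- nets.silhouettes(label, camera): "pixels" (480x640 bool, what is visible of it) and "extent" ([centre column, centre row, width, height] in pixels, round what is visible of it).
- nets.pinpoint(label, camera): "at" ([column, row] in pixels: a listed point, or the origin of a listed thing).
The state is a dict: "t": time; "qpos": joint angles; "qd": joint speeds; "joint_efforts": joint torques, N m; "tool_pos": TCP position; "orientation": TCP orientation; "wrist_force": force on the tool from outside, world axes, zero at the start; "ft_torque": the same for the moment, N m; "width": finger opening in mm.
Only numpy, scipy, OpenCV 4.12 (cv2) and the standard library are available. Lean on these libraries where they do the work, as an engineer would, in place of code of your own. Each camera call takes 0.05 s, during which the arm holds its last target. There are 200 camera calls.

## Working session

There is one attempt and no reset: what is moved stays moved. The work goes in short steps, Python scripts to look and compute and a tool call to move; the robot and the scene stay as the last step left them, time stands still between calls to the robot, and variables do not carry over. Pictures are saved under pics/ and viewed, on a budget of 10 in all, crops included, one or two more only if the job needs it, and the job is handed in when it is done.

Besides the shell and the picture viewer there is one more tool, called after "Request:" in YAML: its name, and indented under it one key for each argument. apply_moves: Moves the arm, as the interface text tells. Its arguments: {"type":"object","properties":{"deltas":{"type":"array"},"hand":{"type":"number"}},"required":["deltas"]}

```bash
mkdir -p pics
cat > h.py <<'E'
import numpy as np, cv2
from rig import ctrl, optics, nets
from scipy.spatial.transform import Rotation as R
def ray(name,px,P=None):
    P=P or optics.camera_params(name)
    E=np.array(P["extrinsics"]);
    d=np.array([(px[0]-P["cx"])/P["fx"],-(px[1]-P["cy"])/P["fy"],-1.])
    Rm=E[:3,:3]; return -Rm.T@E[:3,3], Rm.T@d
def atz(name,px,z,P=None):
    o,d=ray(name,px,P); return o+d*(z-o[2])/d[2]
def snap(name,f):
    im=optics.grab_frame(name); cv2.imwrite(f"pics/{f}.png",im[:,:,::-1]); return im
HT=dict(thermometer=18,thermo_nose=0,thermo_handle=0,pocket_centre=10,pocket_nose=10,pocket_handle=10,case=0,mug=0,lemon=0,spice_jar=0)
def look(name,things,dz={}):
    P=optics.camera_params(name)
    for t in things:
        for r in nets.pinpoint(t,name)[:2]:
            print(name,t,round(r["conf"],2),np.round(r["at"]),np.round(atz(name,r["at"],HT[t]+dz.get(t,0),P),1))
def st():
    s=ctrl.sense(); print({k:np.round(s[k],2) for k in("t","tool_pos","orientation","wrist_force","width")}); return s
E
python3 - <<'E'
from h import *
st(); print([k for k in optics.camera_params("scene")])
for c in("scene","side"):
    snap(c,c+"0"); look(c,HT)
s=ctrl.sense();print(R.from_euler('xyz',s["orientation"],degrees=True).as_matrix().round(2))
print(ctrl.sense()["t"])
E
```

```text
{'t': np.float64(0.0), 'tool_pos': array([ 134.24, -584.06,  230.44]), 'orientation': array([-96.74,  89.89,  96.2 ]), 'wrist_force': array([ 0.13, -0.95, -0.44]), 'width': np.float64(85.48)}
['fx', 'fy', 'cx', 'cy', 'extrinsics']
scene thermometer 0.65 [360. 221.] [ 541.8 -173.1   18. ]
scene thermometer 0.31 [204. 252.] [756.3  94.6  18. ]
scene thermo_nose 0.83 [348. 222.] [ 575.3 -176.9    0. ]
scene thermo_nose 0.33 [268. 313.] [548.7 152.9   0. ]
scene thermo_handle 0.96 [402. 222.] [ 471.4 -239.3    0. ]
scene pocket_centre 0.64 [222. 332.] [581.2 240.3  10. ]
scene pocket_nose 0.83 [200. 324.] [627.7 247.3  10. ]
scene pocket_handle 0.57 [266. 312.] [546.  162.2  10. ]
scene pocket_handle 0.42 [223. 330.] [582.5 237.1  10. ]
scene case 0.64 [237. 322.] [582.2 200.6   0. ]
scene mug 0.68 [247. 231.] [745.1 -30.3   0. ]
scene lemon 0.77 [326. 180.] [ 716.4 -309.6    0. ]
scene spice_jar 0.56 [204. 252.] [772.3  79.2   0. ]
side thermometer 0.71 [279. 273.] [ 522.2 -167.5   18. ]
side thermo_nose 0.67 [309. 280.] [ 574.9 -168.3    0. ]
side thermo_handle 0.66 [253. 305.] [ 475.7 -234.     0. ]
side pocket_centre 0.75 [297. 185.] [593.3 249.3  10. ]
side pocket_nose 0.75 [314. 186.] [632.2 242.1  10. ]
side pocket_handle 0.7 [294. 196.] [579.4 184.1  10. ]
side pocket_handle 0.56 [278. 200.] [542.3 168.4  10. ]
side case 0.87 [292. 195.] [576.8 213.6   0. ]
side mug 0.78 [390. 239.] [749.8 -30.1   0. ]
side lemon 0.9 [412. 322.] [ 718.9 -310.6    0. ]
[[-0.    0.22 -0.97]
 [ 0.   -0.97 -0.22]
 [-1.   -0.    0.  ]]
1.1
```

View pics/scene0.png

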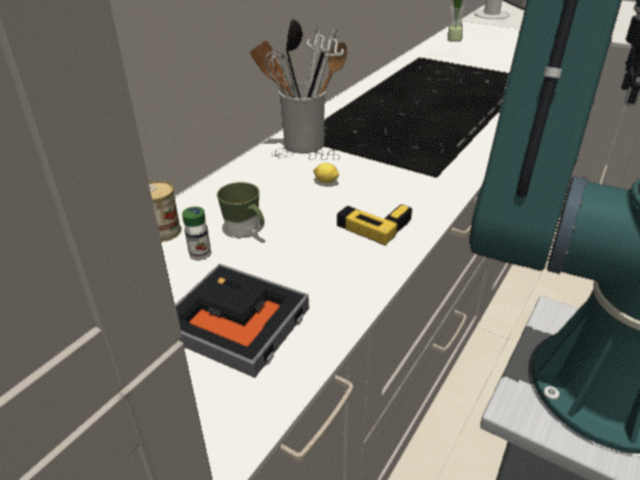

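View pics/side0.png

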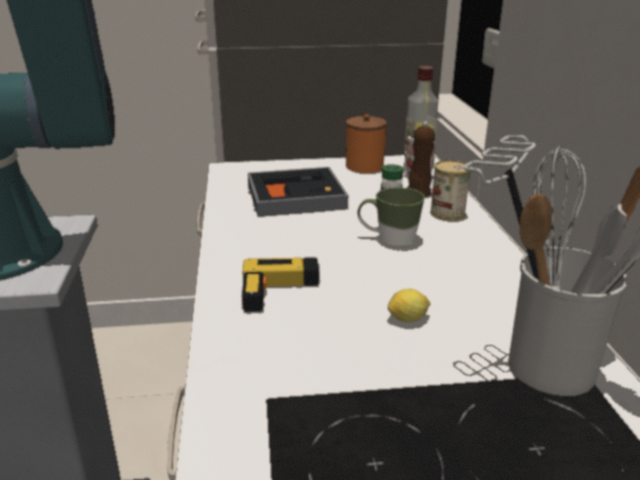

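The scene picture shows the thermometer at about (365,222), nose to the left. The case is at (240,315), with its orange L pocket toward the left and bottom. The side view agrees: thermometer at (280,272), case at (297,190). Both yaws are near 0, so I'll go above the thermometer for a closer look.

Request:
apply_moves:
  deltas: [0, -31, -47, 0, 0, -31, -47, 0, 0, -31, -47, 0, 0, -31, -47, 0, 0, -31, -47, 0, 0, -31, -47, 0, 0, -31, -47, 0, 0, -31, -47, 0, 0, -31, -47, 0, 0, -31, -47, 0, 0, 0, 0, 0.165, 0, 0, 0, 0.165]
  hand: 1

```text
t: 2.6
tool_pos: [537.6, -167.5, 232.0]
orientation: [138.9, 89.5, -47.6]
wrist_force: [-0.8, 0.4, 0.4]
width: 85.1
```

Run:
```python
from h import *
st(); snap("wrist","w1"); look("wrist",["thermometer","thermo_nose","thermo_handle"]); print(nets.spot_in("thermometer","wrist")[:1])
snap("scene","s1"); look("scene",["thermometer","thermo_nose","thermo_handle"])
```

```text
{'t': np.float64(2.6), 'tool_pos': array([ 537.62, -167.53,  232.03]), 'orientation': array([138.94,  89.47, -47.64]), 'wrist_force': array([-0.82,  0.4 ,  0.42]), 'width': np.float64(85.14)}
wrist thermometer 0.94 [317. 214.] [ 526.3 -166.1   18. ]
wrist thermo_nose 0.84 [315. 155.] [ 577.9 -170.4    0. ]
wrist thermo_handle 0.63 [317. 214.] [ 521.8 -165.     0. ]
[{'extent': [357.8, 212.7, 138.4, 147.2], 'conf': 0.88}]
scene thermometer 0.61 [363. 224.] [ 528.7 -163.4   18. ]
scene thermo_handle 0.64 [400. 222.] [ 475.3 -239.2    0. ]
scene thermo_handle 0.46 [267. 314.] [549.3 155.1   0. ]
```

View pics/w1.png

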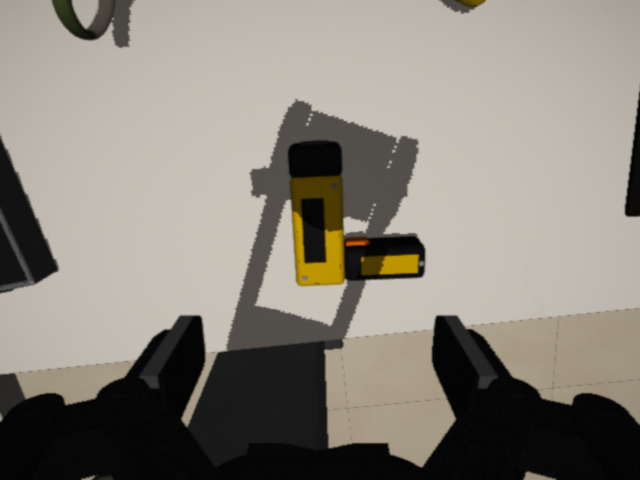

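The wrist view shows the barrel from (315,145) to (320,285) and the handle to the right, out to (424,258). I'll fit the top-face edges.

Run:
```python
from h import *
s=st()
for p in[(292,178),(297,284),(342,177),(344,282),(424,240),(424,276),(290,150),(341,150)]:
    print(p,atz("wrist",p,36).round(1),atz("wrist",p,0).round(1))
M=R.from_euler('xyz',s["orientation"],degrees=True).as_matrix();print(M.round(3), np.linalg.inv(np.array(optics.camera_params("wrist")["extrinsics"])).round(2))
```

```text
{'t': np.float64(3.05), 'tool_pos': array([ 536.81, -168.85,  232.12]), 'orientation': array([138.6 ,  89.47, -47.74]), 'wrist_force': array([ 0.09,  1.13, -0.05]), 'width': np.float64(85.8)}
(292, 178) [ 564.1 -150.2   36. ] [ 558.6 -147.4    0. ]
(297, 284) [ 465.5 -141.7   36. ] [ 449.5 -138.1    0. ]
(342, 177) [ 560.1 -192.8   36. ] [ 554.2 -194.5    0. ]
(344, 282) [ 462.5 -185.4   36. ] [ 446.2 -186.4    0. ]
(424, 240) [ 495.2 -260.9   36. ] [ 482.4 -269.8    0. ]
(424, 276) [ 460.  -259.8   36. ] [ 443.4 -268.6    0. ]
(290, 150) [ 587.5 -151.6   36. ] [ 584.5 -149.     0. ]
(341, 150) [ 582.7 -194.    36. ] [ 579.2 -195.9    0. ]
[[ 0.006 -0.11  -0.994]
 [-0.007 -0.994  0.11 ]
 [-1.     0.006 -0.007]] [[-1.1000e-01  9.5000e-01  3.1000e-01  6.1608e+02]
 [-9.9000e-01 -1.1000e-01 -3.0000e-02 -1.7629e+02]
 [ 1.0000e-02 -3.1000e-01  9.5000e-01  3.7601e+02]
 [ 0.0000e+00  0.0000e+00  0.0000e+00  1.0000e+00]]
```

Request:
apply_moves:
  deltas: [0, -1, 10, -0.03, 50, 0, 0, 0, 50, 0, 0, 0, 50, 0, 0, 0, 30, 0, 0, 0]

```text
t: 3.68
tool_pos: [529.2, -170.0, 51.9]
orientation: [147.6, 88.9, -36.5]
wrist_force: [-0.3, -0.0, 0.6]
width: 85.6
```

Request:
apply_moves:
  deltas: [22, 0, 1, 0, 18, 0, 0, 0, 0, 0, 0, 0]

```text
t: 4.05
tool_pos: [524.7, -169.3, 8.5]
orientation: [140.5, 89.3, -43.4]
wrist_force: [-0.9, -0.0, 0.6]
width: 85.4
```

Request:
apply_moves:
  deltas: [0, 0, 0, 0, 0, 0, 0, 0, 0, 0, 0, 0, 0, 0, 0, 0, 0, 0, 0, 0, 0, 0, 0, 0]
  hand: -1

```text
t: 4.8
tool_pos: [525.6, -169.9, 11.4]
orientation: [144.7, 89.1, -39.1]
wrist_force: [0.3, 0.2, -3.0]
width: 44.9
```

Request:
apply_moves:
  deltas: [-48, 0, 0, 0, -48, 0, 0, 0, -48, 0, 0, 0, -48, 0, 0, 0, 0, -47, 7, 0, 0, -47, 7, 0, 0, -47, 7, 0, 0, -47, 7, 0, 0, -47, 7, 0, 0, -47, 7, 0, 0, -47, 7, 0, 0, -47, 7, 0]

```text
t: 6.3
tool_pos: [491.4, 218.8, 204.1]
orientation: [142.9, 89.2, -41.3]
wrist_force: [1.7, -0.4, -3.1]
width: 45.2
```

Run:
```python
from h import *
st(); P=optics.camera_params("wrist"); snap("wrist","w2"); look("wrist",["pocket_centre","pocket_nose","pocket_handle","case"])
import pickle; pickle.dump((P,ctrl.sense()),open("w2.pkl","wb")); st()
print(P["fx"],P["cx"],P["cy"])
snap("scene","s2"); look("scene",["thermometer"],dict(thermometer=190))
```

```text
{'t': np.float64(6.3), 'tool_pos': array([491.36, 218.81, 204.13]), 'orientation': array([142.92,  89.15, -41.3 ]), 'wrist_force': array([ 1.71, -0.36, -3.13]), 'width': np.float64(45.22)}
wrist pocket_centre 0.9 [286.  99.] [582.3 243.4  10. ]
wrist pocket_nose 0.66 [270.  29.] [633.1 250.2  10. ]
wrist pocket_handle 0.95 [384. 142.] [542.5 165.4  10. ]
wrist case 0.56 [328.  94.] [583.9 209.5   0. ]
{'t': np.float64(6.55), 'tool_pos': array([491.57, 217.  , 204.02]), 'orientation': array([139.91,  89.14, -44.26]), 'wrist_force': array([-0.29, -0.18, -1.95]), 'width': np.float64(44.89)}
397.60943614390084 318.1054160652991 239.39662313979997
scene thermometer 0.93 [264. 246.] [497.8 208.8 208. ]
```

View pics/w2.png

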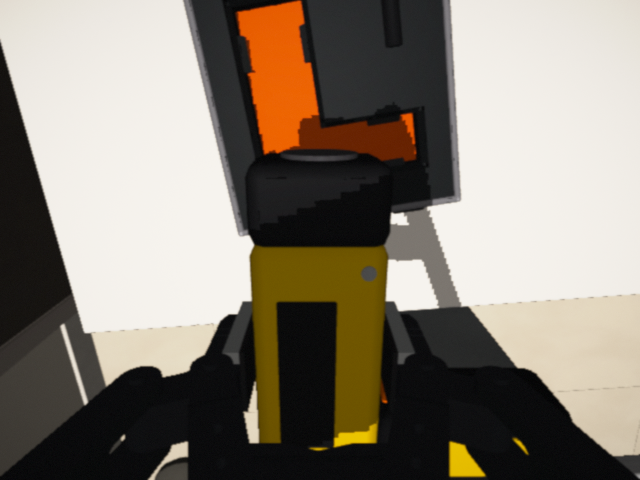

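The pocket's orange L spans (235,10) to (418,162). The held thermometer sits straight, with its nose at (318,160) and its barrel edges at x≈252 and 386. Next I'll measure the yaw of both.

Run:
```python
from h import *
import pickle
P,s=pickle.load(open("w2.pkl","rb"))
def pr(n,z,*ps):
    q=[atz("wrist",p,z,P) for p in ps]; d=q[0]-q[-1]; print(n,[x.round(1)[:2] for x in q],"yaw",np.degrees(np.arctan2(d[1],d[0])).round(2))
pr("case L",35,(185,0),(243,235)); pr("case R",35,(449,0),(460,200)); pr("case back",35,(243,235),(460,200))
pr("case L0",0,(185,0),(243,235)); pr("case R0",0,(449,0),(460,200))
pr("floor L",10,(235,10),(263,158)); pr("floor R",10,(303,5),(322,123)); pr("foamR",34,(303,5),(322,123))
pr("handle front",10,(324,123),(413,112)); pr("handle end",10,(413,112),(418,162))
zt=204.1-11.4+36
pr("thL",zt,(252,250),(260,440)); pr("thR",zt,(387,250),(380,440)); pr("nose",zt,(248,178),(390,178))
M=R.from_euler('xyz',[142.92,89.15,-41.3],degrees=True).as_matrix();print(M.round(3))
im=cv2.imread("pics/w2.png"); m=cv2.inRange(im,(0,40,140),(60,130,255))
for r in range(5,160,15):
    c=np.where(m[r,200:345])[0]+200; print(r,c.min(),c.max(),end="; ")
```

```text
case L [array([651.3, 298.2]), array([479.3, 280.7])] yaw 5.8
case R [array([637.9, 115.4]), array([494.9, 103. ])] yaw 4.92
case back [array([479.3, 280.7]), array([494.9, 103. ])] yaw 95.03
case L0 [array([660.3, 307.5]), array([469.1, 288. ])] yaw 5.8
case R0 [array([645.5, 104.3]), array([486.5,  90.6])] yaw 4.92
floor L [array([648.4, 268.5]), array([537.7, 260.3])] yaw 4.21
floor R [array([648. , 217.1]), array([562., 209.])] yaw 5.37
foamR [array([642.5, 217. ]), array([562.6, 209.4])] yaw 5.37
handle front [array([561.9, 207.4]), array([565. , 134.7])] yaw 92.44
handle end [array([565. , 134.7]), array([524.4, 130.6])] yaw 5.76
thL [array([530.3, 237.8]), array([455.1, 244.2])] yaw -4.92
thR [array([526.9, 194.9]), array([451.2, 199.2])] yaw -3.3
nose [array([553.1, 236.1]), array([549.9, 193.5])] yaw 85.6
[[ 0.011 -0.074 -0.997]
 [-0.01  -0.997  0.074]
 [-1.     0.009 -0.012]]
5 276 301; 20 238 303; 35 241 299; 50 250 302; 65 251 310; 80 251 312; 95 252 315; 110 257 317; 125 258 300; 140 262 298; Traceback (most recent call last):
  File "<stdin>", line 15, in <module>
    return umr_minimum(a, axis, None, out, keepdims, initial, where)
ValueError: zero-size array to reduction operation minimum which has no identity
```

The pose readings jitter by a millimetre or two and about a degree, so I'll average camera poses over several readings with the arm still.

```bash
cat >> h.py <<'E'
def avg(name,n=14):
    Es=[];ts=[];Ms=[]
    for i in range(n):
        P=optics.camera_params(name); s=ctrl.sense()
        Es.append(np.linalg.inv(np.array(P["extrinsics"])));ts.append(s["tool_pos"]);Ms.append(R.from_euler('xyz',s["orientation"],degrees=True).as_matrix())
        im=optics.grab_frame(name)
    Es=np.array(Es); T=np.eye(4); T[:3,3]=Es[:,:3,3].mean(0); T[:3,:3]=R.from_matrix(Es[:,:3,:3]).mean().as_matrix()
    P["extrinsics"]=np.linalg.inv(T)
    M=R.from_matrix(np.array(Ms)).mean().as_matrix()
    return P,np.mean(ts,0),M,im,np.std(ts,0),Es[:,:3,3].std(0)
E
python3 - <<'E'
from h import *
P,t,M,im,sd,sc=avg("wrist"); print(t.round(1),sd.round(2),sc.round(2)); print(M.round(3))
for k in("pocket_centre","pocket_nose","pocket_handle"):
    for r in nets.pinpoint(k,"wrist")[:1]: print(k,np.round(r["at"],1),atz("wrist",r["at"],10,P).round(1))
def pr(n,z,*ps):
    q=[atz("wrist",p,z,P) for p in ps]; d=q[0]-q[-1]; print(n,[x.round(1)[:2] for x in q],"yaw",np.degrees(np.arctan2(d[1],d[0])).round(2))
pr("case L",35,(185,0),(243,235)); pr("case R",35,(449,0),(460,200)); pr("case back",35,(243,235),(460,200))
pr("floor L",10,(235,10),(263,158)); pr("floor R",10,(303,5),(322,123))
pr("floor front",10,(240,12),(298,2));pr("handle front",10,(324,123),(413,112)); pr("handle end",10,(413,112),(418,162))
zt=t[2]-11.4+36
pr("thL",zt,(252,250),(260,440)); pr("thR",zt,(387,250),(380,440)); pr("nose",zt,(248,178),(390,178))
a=cv2.imread("pics/w2.png"); print("imgdiff",np.abs(a[:,:,::-1].astype(int)-im).mean())
E
```

```text
[492.1 216.8 204.4] [0.09 0.44 0.07] [0.07 0.46 0.08]
[[ 0.011 -0.075 -0.997]
 [-0.01  -0.997  0.074]
 [-1.     0.009 -0.012]]
pocket_centre [281.6 103. ] [580.7 238.2  10. ]
pocket_nose [268.1  28.5] [635.  242.9  10. ]
pocket_handle [379.6 144.3] [542.1 160.4  10. ]
case L [array([652.2, 296. ]), array([480.1, 278.7])] yaw 5.75
case R [array([638.7, 113.1]), array([495.5, 100.9])] yaw 4.86
case back [array([480.1, 278.7]), array([495.5, 100.9])] yaw 94.97
floor L [array([649.4, 266.4]), array([538.5, 258.3])] yaw 4.16
floor R [array([648.9, 214.9]), array([562.8, 206.9])] yaw 5.32
floor front [array([647.7, 262.8]), array([651.1, 218.5])] yaw 94.38
handle front [array([562.6, 205.3]), array([565.7, 132.5])] yaw 92.39
handle end [array([565.7, 132.5]), array([525.1, 128.5])] yaw 5.7
thL [array([531. , 235.6]), array([455.9, 242.2])] yaw -4.97
thR [array([527.6, 192.8]), array([452. , 197.2])] yaw -3.36
nose [array([553.9, 234. ]), array([550.6, 191.3])] yaw 85.55
imgdiff 2.2883213975694443
```

Request:
apply_moves:
  deltas: [0, -13, 0, -0.16, 0, 0, 0, 0, 0, 0, 0, 0]

```text
t: 7.88
tool_pos: [492.8, 230.2, 204.2]
orientation: [132.8, 89.1, -42.3]
wrist_force: [-0.8, -0.3, -2.8]
width: 44.9
```

Run:
```python
from h import *
P,t,M,im,sd,sc=avg("wrist",10); print(t.round(1),sd.round(2)); print(M.round(3))
cv2.imwrite("pics/w3.png",im[:,:,::-1])
pts={}
for k in("pocket_centre","pocket_nose","pocket_handle"):
    for r in nets.pinpoint(k,"wrist")[:1]: print(k,round(r["conf"],2),np.round(r["at"],1),atz("wrist",r["at"],10,P).round(1))
m=cv2.inRange(im,(90,30,0),(255,140,60)); m[165:]=0
n,l,stt,c=cv2.connectedComponentsWithStats(m); i=1+stt[1:,4].argmax(); print(stt[i])
m=l==i
for r in range(2,165,8):
    q=np.where(m[r])[0]
    if len(q): a,b=atz("wrist",(q[0],r),10,P),atz("wrist",(q[-1],r),10,P); print(r,q[0],q[-1],a.round(1)[:2],b.round(1)[:2])
```

```text
[492.9 230.2 204.2] [0.06 0.07 0.04]
[[ 0.011  0.087 -0.996]
 [-0.01  -0.996 -0.087]
 [-1.     0.011 -0.01 ]]
pocket_centre 0.67 [313.7  98.6] [582.2 239.8  10. ]
pocket_nose 0.56 [316.1  24.9] [635.1 242.4  10. ]
pocket_handle 0.84 [404.6 153.8] [545.3 160.3  10. ]
[  284     4   155   161 11081]
10 284 350 [643.  267.3] [647.4 217.7]
18 284 349 [637.7 267. ] [642.  217.9]
26 284 349 [632.2 266.7] [636.6 217.3]
34 289 344 [627.1 262.5] [630.8 220.5]
42 290 344 [621.6 261.4] [625.3 219.9]
50 290 344 [616. 261.] [619.7 219.3]
58 289 344 [610.3 261.4] [614.  218.7]
66 286 347 [604.3 263.4] [608.5 215.8]
74 286 348 [598.5 263.1] [602.8 214.4]
82 285 348 [592.6 263.5] [596.9 213.7]
90 285 348 [586.7 263.1] [591.  213.1]
98 285 348 [580.7 262.8] [585.  212.4]
106 286 348 [574.7 261.6] [579.  211.8]
114 286 347 [568.5 261.2] [572.8 211.9]
122 286 346 [562.3 260.8] [566.5 212. ]
130 287 346 [556.1 259.6] [560.2 211.4]
138 286 437 [549.7 260.1] [560.3 135.5]
146 286 437 [543.2 259.7] [553.9 134.3]
154 372 436 [542.8 187.6] [547.3 134. ]
162 386 435 [537.2 175. ] [540.7 133.7]
```

View pics/w3.png

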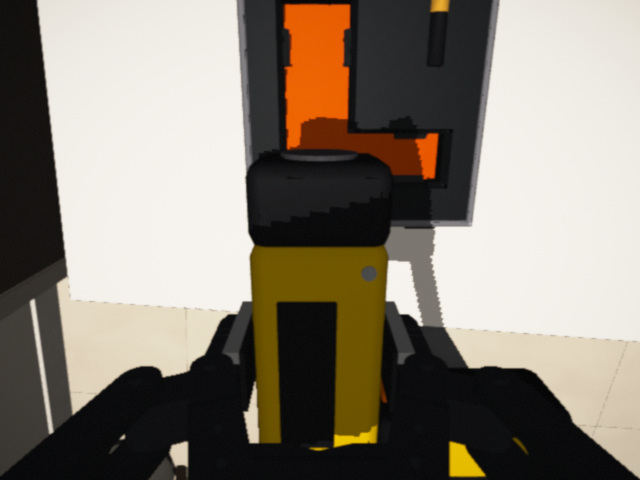

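The close view shows the floor channel running from (285,4) to (348,130). It comes out 50 mm wide, as it should. The pocket centre is about (582.5,237.5), yaw about 4.5°. Moving over it now.

Request:
apply_moves:
  deltas: [0, 0, -43, 0.006, 0, -0.7, -42, 0, 45, 0, 0, 0, 45, 0, 0, 0, 45, 0, 0, 0, 0, 0, 0, 0, 0, 0, 0, 0]

```text
t: 9.4
tool_pos: [585.0, 238.4, 69.2]
orientation: [150.0, 88.9, -25.3]
wrist_force: [0.3, -1.0, -2.1]
width: 44.6
```

Run:
```python
from h import *
P,t,M,im,sd,sc=avg("wrist",6); print(t.round(1),sd.round(2)); print(M.round(3))
a=snap("scene","s4"); b=snap("side","d4")
cv2.imwrite("pics/c4.png",np.hstack([cv2.resize(a[220:400,150:350],(400,360)),cv2.resize(b[120:230,230:352],(400,360))])[:,:,::-1])
```

```text
[584.9 238.4  69.5] [0.15 0.05 0.23]
[[ 0.018  0.082 -0.996]
 [-0.008 -0.997 -0.082]
 [-1.     0.009 -0.017]]
```

View pics/c4.png

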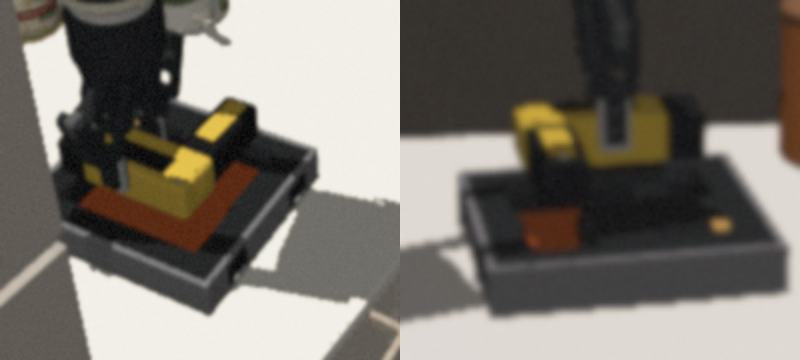

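The picture shows the thermometer hovering above the pocket, aligned the right way round. The TCP is 5 mm too far in x, so I'll correct that and lower.

Request:
apply_moves:
  deltas: [0, 0.8, 6, 0, 0, 0, 0, 0, 12, 0, 0, 0, 0, 0, 0, 0]

```text
t: 10.3
tool_pos: [577.9, 236.7, 56.2]
orientation: [149.3, 88.9, -25.9]
wrist_force: [-0.1, -0.1, -2.4]
width: 45.1
```

Request:
apply_moves:
  deltas: [8, 0, 0, 0, 6, 0, 0, 0, 0, 0, 0, 0]

```text
t: 10.68
tool_pos: [578.6, 236.6, 40.7]
orientation: [149.8, 88.9, -25.5]
wrist_force: [1.2, 0.4, -2.4]
width: 45.0
```

Request:
apply_moves:
  deltas: [4, 0, 0, 0, 0, 0, 0, 0, 0, 0, 0, 0]

```text
t: 11.05
tool_pos: [580.2, 236.8, 37.2]
orientation: [153.7, 88.8, -21.5]
wrist_force: [1.3, -0.3, -2.8]
width: 45.0
```

Run:
```python
from h import *
P,t,M,im,sd,sc=avg("wrist",3); print(t.round(1)); st()
a=snap("scene","s5"); b=snap("side","d5")
cv2.imwrite("pics/c5.png",np.hstack([cv2.resize(a[240:380,160:320],(400,360)),cv2.resize(b[150:220,240:352],(400,360))])[:,:,::-1])
```

```text
[580.2 236.8  37.2]
{'t': np.float64(11.2), 'tool_pos': array([580.15, 236.78,  37.19]), 'orientation': array([153.79,  88.79, -21.45]), 'wrist_force': array([ 0.25, -0.31, -2.12]), 'width': np.float64(45.24)}
```

View pics/c5.png

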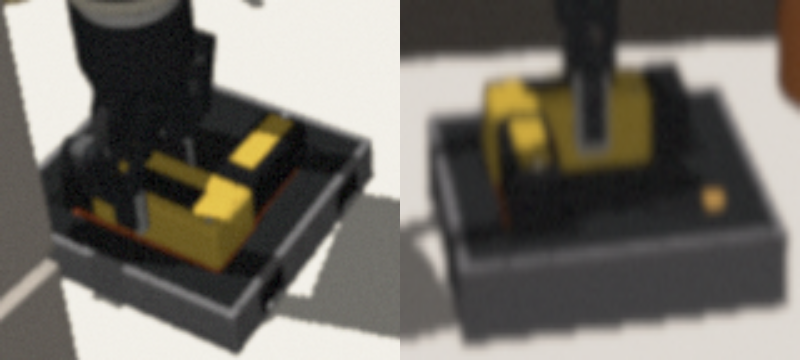

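The thermometer is in the pocket's mouth with no side load, so I'll release and rise.

Request:
apply_moves:
  deltas: [0, 0, 0, 0, 0, 0, 0, 0, 0, 0, 0, 0, 0, 0, 0, 0, -30, 0, 0, 0, -50, 0, 0, 0, 0, 0, 0, 0, 0, 0, 0, 0]
  hand: 1

```text
t: 12.3
tool_pos: [577.6, 237.3, 118.9]
orientation: [150.7, 88.9, -24.6]
wrist_force: [-0.9, -0.0, -0.7]
width: 85.3
```

Run:
```python
from h import *
P,t,M,im,sd,sc=avg("wrist",3); print(t.round(1)); print(M.round(3))
cv2.imwrite("pics/w6.png",im[:,:,::-1])
for k,z in(("thermometer",40),("thermo_nose",22),("thermo_handle",22)):
    for r in nets.pinpoint(k,"wrist")[:1]: print(k,round(r["conf"],2),np.round(r["at"],1),atz("wrist",r["at"],z,P).round(1))
```

```text
[577.8 237.3 118.9]
[[ 0.018  0.082 -0.996]
 [-0.008 -0.997 -0.083]
 [-1.     0.009 -0.017]]
thermometer 0.76 [315.4 243.7] [583.4 239.2  40. ]
thermo_handle 0.65 [435.2 299.7] [544.5 155.5  22. ]
```

View pics/w6.png

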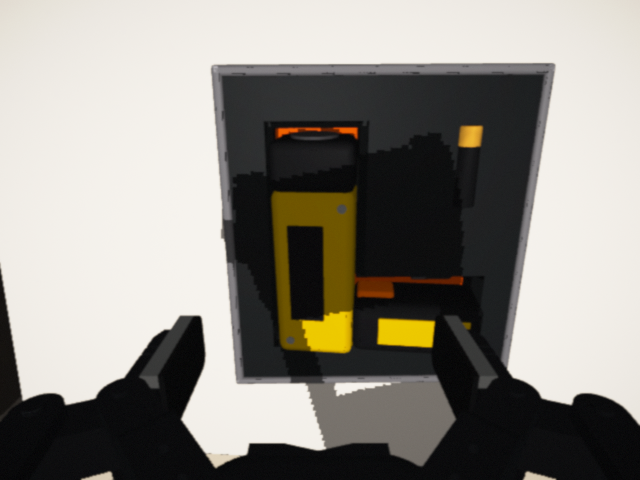

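The wrist picture shows the thermometer seated in the pocket outline: nose at (318,135), rear at (315,350), handle to (480,320). It is still up on the lips. I'll shut the gripper and press the nose.

Request:
apply_moves:
  deltas: [0, 0, -49, 0, 0, 0, 0, 0, 0, 0, 0, 0, 0, 0, 0, 0, 25, 0, 0, 0, 24, 0, 0, 0, 0, 0, 0, 0]
  hand: -1

```text
t: 13.48
tool_pos: [622.4, 240.2, 66.5]
orientation: [126.7, 89.2, -48.5]
wrist_force: [-0.5, 0.5, 0.6]
width: 0.0
```

Request:
apply_moves:
  deltas: [5, 0, 0, 0, 3, 0, 0, 0, 3, 0, 0, 0, 0, 0, 0, 0]

```text
t: 13.98
tool_pos: [623.8, 240.8, 57.9]
orientation: [140.4, 89.1, -34.8]
wrist_force: [0.6, 0.4, 0.2]
width: 0.0
```

Request:
apply_moves:
  deltas: [0, 0, -4, 0, 2, 0, 0, 0, 2, 0, 0, 0, 0, 0, 0, 0]

```text
t: 14.48
tool_pos: [629.9, 241.6, 55.2]
orientation: [149.6, 88.9, -25.6]
wrist_force: [0.4, 1.6, 1.5]
width: 0.0
```

Request:
apply_moves:
  deltas: [2, 0, 0, 0, 2, 0, 0, 0]

```text
t: 14.72
tool_pos: [631.2, 242.6, 52.2]
orientation: [157.6, 88.8, -17.6]
wrist_force: [-0.1, 3.1, 8.0]
width: -0.3
```

Request:
apply_moves:
  deltas: [2, 0, 0, 0, 2, 0, 0, 0]

```text
t: 14.98
tool_pos: [632.1, 243.2, 51.2]
orientation: [160.8, 88.7, -14.4]
wrist_force: [-4.9, -3.3, 19.5]
width: -0.1
```

Request:
apply_moves:
  deltas: [3, 0, 1, 0, 3, 0, 0, 0]

```text
t: 15.22
tool_pos: [632.6, 242.6, 50.7]
orientation: [161.3, 88.5, -13.9]
wrist_force: [-7.2, -2.5, 24.6]
width: 0.1
```

Request:
apply_moves:
  deltas: [3, 0, 0, 0, 3, 0, 0, 0]

```text
t: 15.48
tool_pos: [632.8, 242.4, 50.7]
orientation: [161.8, 88.4, -13.4]
wrist_force: [-7.2, -1.6, 24.6]
width: -0.2
```

Request:
apply_moves:
  deltas: [-30, 0, 0, 0, 0, 38, 48, 0, 0, 38, 48, 0, 0, 0, 0, 0, 14, 0, 0, 0, 0, 0, 0, 0]

```text
t: 16.23
tool_pos: [540.0, 157.4, 63.3]
orientation: [157.6, 88.6, -17.5]
wrist_force: [-0.4, 0.2, -0.3]
width: 0.2
```

Request:
apply_moves:
  deltas: [3, -2, -4, 0, 3, 0, 0, 0, 2, 0, 0, 0]

```text
t: 16.6
tool_pos: [546.2, 160.5, 54.9]
orientation: [155.8, 88.5, -19.1]
wrist_force: [-0.7, -3.8, 5.8]
width: 0.2
```

Request:
apply_moves:
  deltas: [2, 0, 0, 0, 2, 0, 0, 0]

```text
t: 16.85
tool_pos: [546.9, 160.4, 50.9]
orientation: [155.6, 88.5, -19.3]
wrist_force: [-1.2, -2.6, 4.9]
width: -0.4
```

Request:
apply_moves:
  deltas: [2, 0, 0, 0, 2, 0, 0, 0]

```text
t: 17.1
tool_pos: [547.3, 160.2, 46.8]
orientation: [155.6, 88.4, -19.3]
wrist_force: [-0.7, -4.4, 5.6]
width: -0.1
```

Request:
apply_moves:
  deltas: [2, 0, 0, 0, 2, 0, 0, 0]

```text
t: 17.35
tool_pos: [548.5, 160.2, 45.9]
orientation: [157.5, 88.3, -17.4]
wrist_force: [-9.0, -3.3, 34.6]
width: 0.0
```

The handle went down to about 46 mm, which is the floor. Back to the nose.

Request:
apply_moves:
  deltas: [-30, 0, 0, 0, 0, -37, -45, 0, 0, -37, -43, 0, 0, 0, 0, 0, 10, 0, 0, 0, 8, 0, 0, 0, 0, 0, 0, 0]

```text
t: 18.23
tool_pos: [627.5, 244.2, 56.7]
orientation: [160.7, 88.6, -14.4]
wrist_force: [-0.4, 0.5, -0.6]
width: -0.2
```

Request:
apply_moves:
  deltas: [2, 0, 0, 0, 2, 0, 0, 0, 2, 0, 0, 0]

```text
t: 18.6
tool_pos: [626.9, 243.1, 50.5]
orientation: [160.1, 88.6, -15.1]
wrist_force: [1.1, 0.7, -0.5]
width: -0.3
```

Request:
apply_moves:
  deltas: [2, 0, 0, 0, 2, 0, 0, 0]

```text
t: 18.85
tool_pos: [627.3, 243.1, 46.5]
orientation: [160.7, 88.6, -14.4]
wrist_force: [-0.3, -0.6, 0.3]
width: 0.1
```

Request:
apply_moves:
  deltas: [2, 0, 0, 0, 2, 0, 0, 0]

```text
t: 19.1
tool_pos: [627.4, 243.1, 46.0]
orientation: [160.7, 88.6, -14.5]
wrist_force: [-6.5, -2.1, 19.1]
width: 0.2
```

The nose now meets resistance only at 46.0 mm, so it is home as well. I'll retreat and look.

Request:
apply_moves:
  deltas: [-30, 0, 0, 0, -50, 0, 20, 0, -40, 0, 50, 0, 0, 0, 20, 0, 0, 0, 0, 0, 0, 0, 0, 0]

```text
t: 19.85
tool_pos: [535.6, 236.7, 167.6]
orientation: [164.9, 88.4, -10.3]
wrist_force: [-0.5, -0.6, 0.1]
width: 0.1
```

Run:
```python
from h import *
P,t,M,im,sd,sc=avg("wrist",3); print(t.round(1))
a=snap("scene","s7"); b=snap("side","d7")
cv2.imwrite("pics/c7.png",np.hstack([cv2.resize(im[0:400,150:550],(400,400)),cv2.resize(b[150:220,240:352],(400,400))])[:,:,::-1])
for c in("scene","side"): look(c,["mug","lemon","spice_jar"])
```

```text
[535.5 236.7 167.3]
scene mug 0.7 [201. 251.] [782.2  78.8   0. ]
scene mug 0.54 [250. 232.] [737.3 -31.1   0. ]
scene lemon 0.63 [328. 182.] [ 707.9 -306.6    0. ]
scene lemon 0.31 [204. 321.] [635.3 230.9   0. ]
scene spice_jar 0.56 [201. 248.] [788.7  71.8   0. ]
side mug 0.96 [393. 238.] [757.2 -28.3   0. ]
side lemon 0.71 [413. 323.] [ 718.7 -315.7    0. ]
```

View pics/c7.png

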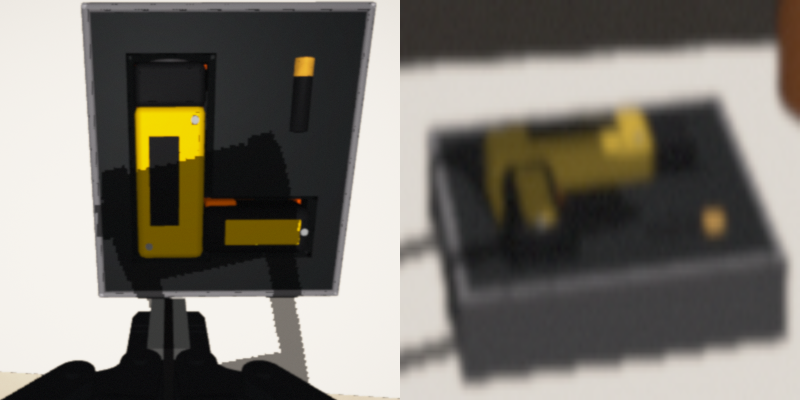

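Both views show it seated flat. One last touch on the handle will confirm it stayed down.

Request:
apply_moves:
  deltas: [0, 39, -1, 0, 0, 38, 0, 0, 50, 0, 0, 0, 50, 0, 0, 0, 10, 0, 0, 0, 0, 0, 0, 0]

```text
t: 21.15
tool_pos: [549.4, 157.8, 58.3]
orientation: [168.1, 88.1, -7.1]
wrist_force: [0.0, -0.4, 0.8]
width: -0.3
```

Request:
apply_moves:
  deltas: [3, 0, 0, 0, 3, 0, 0, 0, 2, 0, 0, 0]

```text
t: 21.52
tool_pos: [552.6, 158.8, 53.9]
orientation: [170.9, 87.7, -4.2]
wrist_force: [-0.5, 0.8, -0.8]
width: -0.4
```

Request:
apply_moves:
  deltas: [2, 0, 0, 0, 1, 0, 0, 0]

```text
t: 21.78
tool_pos: [553.1, 159.0, 51.5]
orientation: [171.3, 87.6, -3.8]
wrist_force: [-0.7, -0.4, -0.0]
width: 0.3
```

Request:
apply_moves:
  deltas: [1, 0, 6, 0, 2, 0, 0, 0, 1, 0, 0, 0, 0, 0, 0, 0]

```text
t: 22.28
tool_pos: [546.4, 158.4, 46.7]
orientation: [171.1, 87.7, -4.0]
wrist_force: [0.8, 0.5, -0.8]
width: -0.1
```

Request:
apply_moves:
  deltas: [2, 0, 0, 0, 1.5, 0, 0, 0]

```text
t: 22.52
tool_pos: [546.7, 158.4, 46.1]
orientation: [171.1, 87.6, -3.9]
wrist_force: [-6.0, -0.8, 20.0]
width: -0.2
```

The handle is at 46 mm too. Retreating and handing in.

Request:
apply_moves:
  deltas: [-20, 0, 0, 0, -50, 0, 0, 0, -50, 0, 0, 0, 0, 0, 0, 0, 0, 0, 0, 0]

```text
t: 23.15
tool_pos: [541.7, 158.7, 169.2]
orientation: [171.1, 87.6, -4.0]
wrist_force: [-0.7, -0.5, -0.5]
width: 0.0
```

Run:
```python
from h import *
st(); print(ctrl.job_done())
```

```text
{'t': np.float64(23.15), 'tool_pos': array([541.73, 158.71, 169.16]), 'orientation': array([171.05,  87.64,  -4.01]), 'wrist_force': array([-0.74, -0.53, -0.47]), 'width': np.float64(0.05)}
the job is handed in; nothing more can be done
None
```

The thermometer is in its pocket the right way round, nose and handle both pressed down, and the job was handed in at 23.15 s.

- **Seating:** I laid it on the lips and pressed the nose, then the handle. The first nose press stopped at 50.7 mm with about 25 N while the handle was still up on its lips. After the handle went home, I pressed both ends again. The nose met resistance only at 46.0 mm and the handle at 46.1 mm, each at about 20 N, which matches the 46 mm for lying flat.
- **Forces:** the highest vertical wrist-force reading was about 35 N, on the first handle press.
- **Last pictures:** the wrist and side views, taken before the final touch on the handle, show it flat in the pocket. The arm was then raised clear, with the tool at 169 mm.
- **Mug, lemon and jar:** the arm never went near them. The network's positions for the mug and lemon were within about 10 mm of the start, which is its usual scatter. The spice jar came out about 18 mm off in the scene view and was not found by name in the side view. In the scene view the best "mug" match was actually at the jar's place. I did not check these three any further.

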